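# Bring the demijohn to the front of the shop's display turntable

## Robot

A 6-joint arm with a two-finger parallel gripper is mounted at the origin on the work surface. World frame = base frame: x ahead of the robot, y to its left, z up, the work surface at z = 0. Lengths are in mm, angles in rad, forces in N, time in s.
With the tool pointing down it reaches from about 350 to 975 mm from the base axis. Payload 7.1 kg.
Tool frame: the origin (TCP) lies between the finger pads, 19 mm behind the fingertips; this is the grasp point; z points along the fingers, y is the direction in which the jaws open and shut (so a half turn about z gives the same grasp; the last joint's range is limited). The gripper opens to 88 mm and grips with 3 to 60 N. Pads are 20 mm wide; open, the fingers measure 115 mm over their backs; the gripper's body (75 mm by 178 mm) begins 61 mm behind the grasp point.
Start: joints at [-1.293, 0.423, 1.63, -0, 1.089, -0.019], TCP at [182.807, -597.651, 241.375] pointing down, gripper open.
Joint ranges: [-3, 3], [-0.9, 2.11], [0.09, 2.58], [-1.31, 4.45], [0.11, 2.69], [-2.54, 2.54]. Speed limits (rad/s): [2.39, 2.39, 3.01, 3.14, 3.14, 3.14].

## Interface

Orientations are given as a unit quaternion [x, y, z, w].
In Python, from station import env, set_gripper, viewer, workorder gives the robot as it stands. Calls block until the motion is done:
- env.reach(position, orientation): joint-space move of the TCP to a pose.
- env.move_l(position, rot=None, rate=150, f_stop=None): straight line of the TCP; rot=None keeps the orientation; rate is the mean speed in mm/s. With f_stop (N) it stops when the force on the tool has changed by that much, and returns True; else False.
- env.move_joints(angles): joint-space move.
- set_gripper(opening): finger opening in mm; the grip force is fixed at half the most; returns when the fingers have stopped.
- env.hold(seconds).
- env.ik(position, orientation): joint angles nearest the present ones, or None.
- env.read_state(): the state.
- viewer.camera(name): name is "scene" or "top" or "wrist"; returns the picture (400x640x3 uint8, blue, green, red); there is no depth.
- viewer.camera_params(name): a dict with "fx", "fy", "cx", "cy" (pixels), "pose" (4x4, takes a point from camera to world coordinates); the wrist camera has in their place "tool_from_camera" (4x4, takes a point from camera to tool coordinates, whose origin is the TCP and whose axes are the flange's). Camera axes: x right, y up, looking along -z (the intrinsics and any distortion apply to the point x, -y, -z); pixel columns grow to the right and rows downward; lengths in mm; the calibration is good to about 2 mm. A picture is of the moment at which its call begins: read the wrist's pose just before it. camera_params takes no time and is no camera call.
A pose or a line that the arm cannot do raises env.IKError and nothing moves.
- workorder.sign_off(): hands the job in, once; it reports no verdict.
The state is a dict: "time_s": time; "qpos": joint angles; "dq": joint speeds; "tau": joint torques, N m; "tool_pos": TCP position; "orientation": TCP orientation; "force": force on the tool from outside, world axes, zero at the start; "wrist_torque": the same for the moment, N m; "width": finger opening in mm.
Only numpy, scipy, OpenCV 4.12 (cv2) and the standard library are available. Lean on these libraries where they do the work, as an engineer would, in place of code of your own. Each camera call takes 0.05 s, during which the arm holds its last target. There are 200 camera calls.

## Task

On the shop counter, draw the bolt fully out to free the display turntable, then, holding the square wooden knob on its centre post, turn the turntable until the little narrow-necked demijohn stands squarely at the front, right behind the brass pointer. Do not touch, lift or topple the jars, and leave the other things on the counter alone. Finish still gripping the knob and holding the turntable still there, with the bolt left out: do not let go.

Things in the scene. Friction and masses are not known exactly. Their poses are not given: they have to be found in the camera images.
- base: Fixed round foot of the turntable, 250 mm across, 13 mm high; origin on the counter on the turntable's axis, z up. Its front is its -x side: there a brass strip 30 mm wide runs out to 198 mm from the axis and carries an upright brass cone, tip 38 mm high, the pointer. The bolt's guide is at its -y side.
- carousel: Turntable, 300 mm across, top at z = 28 mm, origin on its vertical axis at counter height; turns either way up to 3.6 rad from the start, where its axes agree with base and the bolt locks it. Free, it has light friction (0.04 N m). Five pockets (rims 9 mm high, 74 mm inside) 72 degrees apart, 95 mm from the axis: at the start the front one is empty, the others hold the jars in any order.
- handle (a point): Centre of the square wooden knob on the turntable's centre post, 174 mm above the counter and higher than every jar. The knob is 36 x 36 mm and 36 mm tall (z = 156 to 192 mm), faces square to the turntable's x and y axes: four grips, a quarter turn apart, turning with the turntable. Below it a brass collar 52 mm across, z = 150 to 156 mm.
- bolt (a joint): Sliding steel bolt that locks the turntable between two small lugs on its edge (42 mm high): 0 = fully in, 0.034 m = fully out; starts 0 to 4 mm out; stays where left (friction about 2 N). It slides along the -y direction of base, away from the turntable, clears the lugs at 20 mm and counts as fully out beyond 26 mm.
- bolt_knob (a point): Centre of the bolt's upright brass knob, a cylinder 22 mm across and 36 mm tall (z = 50 to 86 mm); this point is at z = 68 mm and, bolt fully in, 190 mm from the turntable's axis; it moves with the bolt. Its axes are those of base, so pulling out is along its -y. The guide below is at most 46 mm high and 34 mm wide.
- front (a point): Point fixed to the foot at the front, 95 mm from the axis towards the brass pointer, at the turntable's top surface: where the middle of the demijohn's foot must be.
- demijohn: The jar to bring to the front: little green glass demijohn with a round belly 70 mm across and a long narrow neck (26 mm) with a cork, 119 mm tall, the tallest and the only one with a narrow neck. Loose, standing in a pocket with 2 mm of play. Origin: centre of its underside.
- preserve_jar: Leave alone: straight green glass jar with a wide flat lid, 70 mm across, 90 mm tall, loose in a pocket. Origin: centre of its underside.
- crock: Leave alone: white stoneware crock, 70 mm across, 68 mm tall, loose in a pocket. Origin: centre of its underside.
- glass_pot: Leave alone: low green glass pot with a flat lid, 70 mm across, 54 mm tall, loose in a pocket. Origin: centre of its underside.
- stick_pot: Bystander: white stoneware pot 112 mm across and 135 mm tall, with wooden sticks standing in it to about 240 mm, on the counter to the robot's left. Origin: centre of its underside.
- ticket_box: Bystander: open wooden box, 100 x 140 x 50 mm, on the counter to the left, near the robot. Origin: centre of its underside.
- brush: Bystander: brush lying on the counter to the robot's right. Its x axis runs along it.
Not all that is in view belongs to the job. Leave any purple or red look-alike of the demijohn alone.

How it is judged:
By the outcome, as a careful person would: the job done as asked, in the order asked, and still so for the second after the job is handed in, while the arm keeps its last pose, push and grip.
It also fails if it takes over 59 s, if anything falls off the work surface, if the arm or the gripper's body presses on something with over 40 N, if the wrist force passes 120 N, or if a joint passes its speed limit or range.

## Working session

There is one attempt and no reset: what is moved stays moved. The work goes in short steps, each a Python script; the robot and the scene stay as the last script left them, time stands still between calls to the robot, and variables do not carry over. Pictures are saved under pics/ and viewed, about 8 in all and at most 12, crops included, and the job is handed in when it is done.

```bash
mkdir -p pics; ls; python3 - <<'E'
from station import env,set_gripper,viewer,workorder
import cv2,numpy as np
np.set_printoptions(precision=4,suppress=True)
for n in("scene","top"):
    cv2.imwrite(f"pics/{n}0.png",viewer.camera(n)); print(n,viewer.camera_params(n))
print(viewer.camera_params("wrist")); print(env.read_state())
E
```

```text
pics
scene {'fx': 458.6252300943978, 'fy': 458.6252300943978, 'cx': 315.9914065688573, 'cy': 189.9166536051188, 'pose': array([[  -0.4282,   -0.581 ,    0.6921, 1608.4167],
       [   0.9036,   -0.2876,    0.3176,  456.6411],
       [   0.0146,    0.7614,    0.6481, 1109.5099],
       [   0.    ,    0.    ,    0.    ,    1.    ]])}
top {'fx': 370.35889407723784, 'fy': 370.35889407723784, 'cx': 318.5782852124631, 'cy': 205.4835926988007, 'pose': array([[  -0.0198,    0.9962,   -0.0844,  437.288 ],
       [  -0.9998,   -0.0198,    0.0016,  -15.9838],
       [  -0.0001,    0.0844,    0.9964, 1318.0824],
       [   0.    ,    0.    ,    0.    ,    1.    ]])}
{'fx': 292.44444524230886, 'fy': 292.44444524230886, 'cx': 314.494751368554, 'cy': 200.82607068626785, 'tool_from_camera': array([[  -0.0016,    0.9651,    0.2618,   71.6325],
       [   1.    ,    0.002 ,   -0.001 ,   -0.7122],
       [  -0.0015,    0.2618,   -0.9651, -142.5591],
       [   0.    ,    0.    ,    0.    ,    1.    ]])}
{'time_s': 0.1, 'qpos': array([-1.293 ,  0.4237,  1.6306, -0.    ,  1.0886, -0.019 ]), 'dq': array([ 0.0003, -0.0025, -0.003 , -0.0003, -0.0001, -0.0005]), 'tau': array([ -0.0011, -54.5614, -27.4326,   0.0645,   0.0189,  -0.    ]), 'tool_pos': array([ 182.6666, -597.2234,  240.7058]), 'orientation': array([ 0.989 ,  0.1478, -0.0001, -0.0007]), 'force': array([ 0.4118, -1.0058,  0.441 ]), 'wrist_torque': array([-0.0444,  0.0018,  0.0063]), 'width': 87.60632824850589}
```

View pics/top0.png

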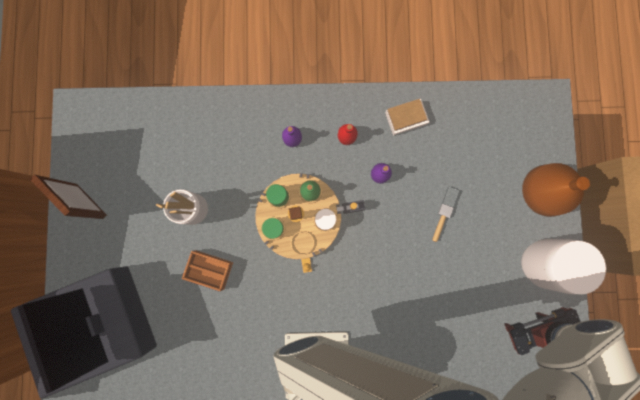

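View pics/scene0.png

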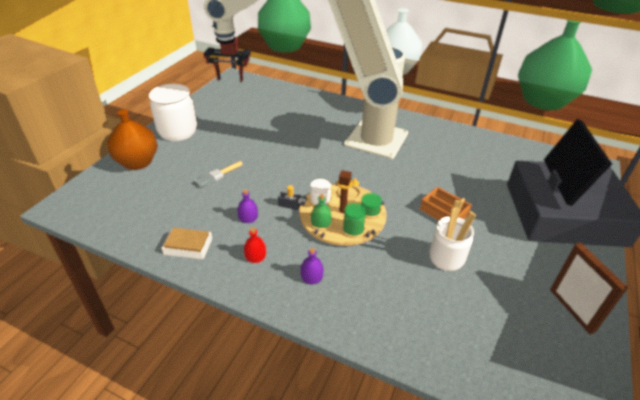

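Top view: the turntable is around (299,216), with its wooden knob at (296,213). The pointer is at (307,264), the bolt knob at (354,206), and the empty pocket at (304,242). Demijohn candidates are the green one at (310,189) on the turntable, purples at (292,136) and (381,173), and a red at (347,134). The green one at (310,189) fits: it is green, has a narrow neck and stands in a pocket. I'll confirm that in an enlarged crop.

```bash
python3 - <<'E'
import cv2,numpy as np
a=cv2.imread("pics/top0.png")[160:280,240:380]; b=cv2.imread("pics/scene0.png")[160:260,265:405]
a=cv2.resize(a,None,fx=4.5,fy=4.5,interpolation=cv2.INTER_CUBIC)
cv2.imwrite("pics/cropt.png",a)
cv2.imwrite("pics/crops.png",cv2.resize(b,None,fx=5,fy=5,interpolation=cv2.INTER_CUBIC))
E
```

```text
(no output)
```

View pics/cropt.png

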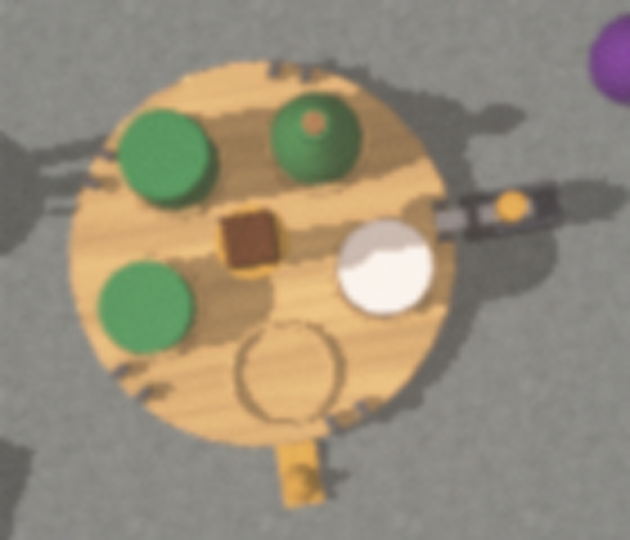

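View pics/crops.png

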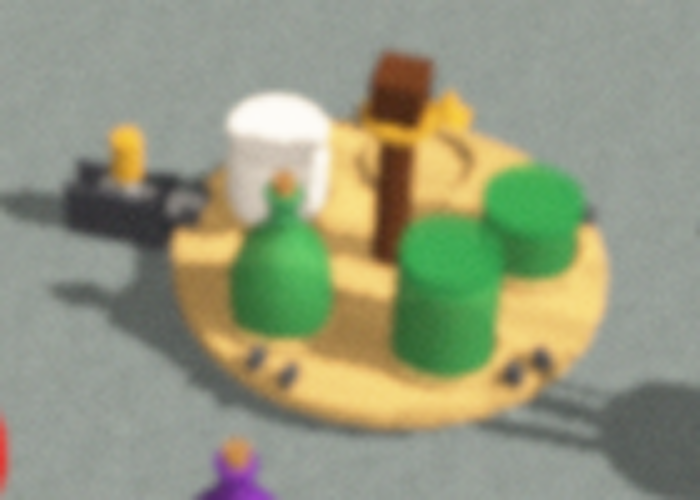

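The crops confirm it. The green jar with the narrow neck and cork sits in the rear-right pocket, at top pixel ≈(310,187). The others are the crock (326,219), a tall lidded jar (277,195) and a low lidded pot (272,228). In the base frame the demijohn is at −36°, so it has to turn −144°; the other way is 216°, beyond the 3.6 rad limit.

```bash
cat >h.py <<'E'
import cv2,numpy as np
from station import env,set_gripper,viewer,workorder
from scipy.spatial.transform import Rotation as R
np.set_printoptions(precision=4,suppress=True)
def ray(p,uv,T):
    d=np.array([(uv[0]-p["cx"])/p["fx"],-(uv[1]-p["cy"])/p["fy"],-1.]); return T[:3,3],T[:3,:3]@d
def onz(p,uv,z,T=None):
    o,d=ray(p,uv,p["pose"] if T is None else T); return (o+d*(z-o[2])/d[2])[:3]
def wristT(p,s):
    T=np.eye(4);T[:3,:3]=R.from_quat(s["orientation"]).as_matrix();T[:3,3]=s["tool_pos"]; return T@p["tool_from_camera"]
def blobs(im,lo,hi,box,amin=8):
    x0,y0,x1,y1=box; m=cv2.inRange(cv2.cvtColor(im,cv2.COLOR_BGR2HSV)[y0:y1,x0:x1],lo,hi)
    n,_,st,c=cv2.connectedComponentsWithStats(m)
    return [(c[i]+[x0,y0],st[i,4],st[i,2:4]) for i in range(1,n) if st[i,4]>=amin]
def down(yaw): # tool down, tool y axis (jaws) at yaw+90deg
    return (R.from_euler("z",yaw)*R.from_euler("x",np.pi)).as_quat()
E
python3 - <<'E'
from h import *
im=cv2.imread("pics/top0.png");p=viewer.camera_params("top");box=(245,165,375,280)
hsv=cv2.cvtColor(im,cv2.COLOR_BGR2HSV)
for q in((296,213),(354,206),(307,265),(310,187),(265,200),(304,245),(280,250)): print(q,hsv[q[1],q[0]])
for nm,lo,hi,z in(("knob",(0,90,30),(14,255,125),192),("brass",(15,140,150),(28,255,255),86)):
    for c,a,w in blobs(im,lo,hi,box): print(nm,c,a,w,onz(p,c,z)[:2])
m=cv2.inRange(hsv,(8,60,40),(28,255,255)); x0,y0,x1,y1=box
mm=np.zeros_like(m); mm[y0:y1,x0:x1]=m[y0:y1,x0:x1]
g=cv2.inRange(hsv,(45,80,30),(85,255,255)); mm[y0:y1,x0:x1]|=g[y0:y1,x0:x1]
mm=cv2.morphologyEx(mm,cv2.MORPH_OPEN,np.ones((9,9)))
c=max(cv2.findContours(mm,0,1)[0],key=cv2.contourArea); e=cv2.fitEllipse(cv2.convexHull(c)); print("disc",e,onz(p,e[0],28))
E
```

```text
(296, 213) [ 11 134 124]
(354, 206) [ 18 157 227]
(307, 265) [ 18 149 174]
(310, 187) [ 14 125 179]
(265, 200) [ 16 113 163]
(304, 245) [ 17 115 228]
(280, 250) [ 17 116 224]
knob [295.2697 212.7753] 89 [12 11] [511.7436  53.6267]
brass [353.0741 205.4074] 27 [5 6] [ 539.5688 -133.1312]
brass [294.5 206.5] 10 [6 2] [539.7873  62.4431]
brass [288.8235 214.1176] 17 [3 9] [514.6972  81.7191]
brass [302.4444 212.6667] 9 [2 6] [518.6407  36.2638]
brass [296.5455 219.8636] 22 [10  4] [495.0373  56.2777]
brass [305.9213 264.2247] 89 [ 9 14] [348.2538  27.5605]
disc ((298.3326721191406, 219.63206481933594), (83.85362243652344, 95.38892364501953), 174.0909881591797) [498.4394  53.441   28.    ]
```

```bash
python3 - <<'E'
from h import *
p=viewer.camera_params("top")
print("strip end/ptr",onz(p,(305.9,264.2),20))
b=np.radians(8.3)
for y in(b-np.pi/2,b+np.pi/2): print("bolt",env.ik([537,-125,250],down(y)))
for k in range(-2,3):
    q=env.ik([513,54,178],down(b+k*np.pi/2)); print("knob",k,q)
y=b-np.pi/2
if env.ik([537,-115,260],down(y)) is None or abs(env.ik([537,-115,260],down(y))[5])>2.4: y=b+np.pi/2
env.reach([537,-115,260],down(y)); s=env.read_state(); print(s["time_s"],s["qpos"],s["tool_pos"])
np.save("s1.npy",s,allow_pickle=True); cv2.imwrite("pics/w1.png",viewer.camera("wrist"))
E
```

```text
strip end/ptr [343.5708  29.9657  20.    ]
bolt None
bolt [-0.2503  0.3052  1.7865  0.      1.0499 -0.3951]
knob -2 [ 0.0818  0.3534  1.9177  0.      0.8705 -1.6339]
knob -1 None
knob 0 [ 0.0818  0.3534  1.9177 -0.      0.8705  1.5077]
knob 1 [ 0.0818  0.3534  1.9177 -0.      0.8705 -0.0631]
knob 2 [ 0.0818  0.3534  1.9177  0.      0.8705 -1.6339]
2.25 [-0.2339  0.2903  1.7819 -0.0002  1.0694 -0.3774] [ 536.9424 -115.749   259.9698]
```

View pics/w1.png

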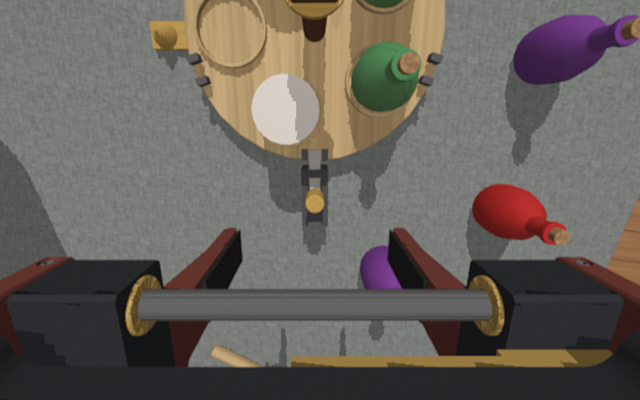

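The wrist view shows the bolt knob's top at ≈(315,203). The pointer is at (168,36), the guide runs straight up the image, and the crock and demijohn are clear of the jaws.

```bash
python3 - <<'E'
from h import *
im=cv2.imread("pics/w1.png");p=viewer.camera_params("wrist");s=np.load("s1.npy",allow_pickle=True).item();T=wristT(p,s)
hsv=cv2.cvtColor(im,cv2.COLOR_BGR2HSV);print(hsv[203,315],hsv[36,168],hsv[20,200],hsv[40,160])
for c,a,w in blobs(im,(14,125,110),(26,255,255),(140,0,340,225),30): print(c,a,w,onz(p,c,86),onz(p,c,13))
# tip circle of the bolt knob, pointer tip
print("bolt",onz(p,(314.5,202),86),"tip",onz(p,(169,33),38))
m=cv2.inRange(hsv,(8,50,60),(28,255,255)); m[165:]=0;m[:,:188]=0;m[:,450:]=0
pts=np.argwhere(m)[:,::-1]
# disc rim points: lowest wood pixel per column, on z=28 -> circle of radius 150
r=[]
for x in list(range(215,295,4))+list(range(340,420,4)):
    ys=np.flatnonzero(m[:165,x]); 
    if len(ys): r.append(onz(p,(x,ys.max()+.5),28)[:2])
r=np.array(r)
from scipy.optimize import least_squares
f=least_squares(lambda c:np.hypot(*(r-c).T)-150,[513,54],loss="soft_l1");print("axis",f.x,np.abs(f.fun).mean(),f.fun.round(1))
E
```

```text
[ 20 144 182] [ 19 150 138] [ 19 108 130] [ 18 151 113]Traceback (most recent call last):
  File "<stdin>", line 4, in <module>
  File "h.py", line 8, in onz
    o,d=ray(p,uv,p["pose"] if T is None else T); return (o+d*(z-o[2])/d[2])[:3]
                 ~^^^^^^^^
KeyError: 'pose'
```

```bash
python3 - <<'E'
from h import *
from scipy.optimize import least_squares
im=cv2.imread("pics/w1.png");p=viewer.camera_params("wrist");s=np.load("s1.npy",allow_pickle=True).item();T=wristT(p,s)
hsv=cv2.cvtColor(im,cv2.COLOR_BGR2HSV)
for c,a,w in blobs(im,(14,125,80),(26,255,255),(140,0,340,225),30): print(c,a,w,onz(p,c,86,T),onz(p,c,13,T))
print("tip",onz(p,(169,33),38,T))
m=cv2.inRange(hsv,(8,50,60),(28,255,255)); r=[]
for x in list(range(215,295,4))+list(range(340,420,4)):
    ys=np.flatnonzero(m[:165,x])
    if len(ys): r.append(onz(p,(x,ys.max()+.5),28,T)[:2])
r=np.array(r)
f=least_squares(lambda c:np.hypot(*(r-c).T)-150,[513,54],loss="soft_l1");print("axis",f.x,f.fun.round(1))
E
```

```text
[313.3655   8.529 ] 673 [55 19] [511.1169  57.7142  86.    ] [507.5435  81.2256  13.    ]
[168.4118  35.5111] 947 [38 28] [374.9292  14.9511  86.    ] [339.9463  28.5999  13.    ]
[314.2541 200.7896] 366 [19 24] [ 538.7353 -129.8227   86.    ] [ 541.5317 -149.5637   13.    ]
tip [352.5487  26.5583  38.    ]
axis [511.9006  56.3866] [-0.1  0.8 -0.4 -0.6 -0.4  0.1  0.8 -0.2  0.1 -0.5  0.2 -0.   1.2  0.2
 -0.5  0.1 -0.3 -0.5  0.7 -0.4  0.4  0.4  0.5 -0.4  0.1 -0.3  0.5  0.5
 -0.5 -0.2 -0.7  0.  -0.1  0.1 -0.4 -0.7  0.2  0.6  0.3 -0.2]
```

```bash
python3 - <<'E'
from h import *
b=np.radians(8.5); q=down(b+np.pi/2); u=np.array([np.sin(b),-np.cos(b),0]); P=np.array([538.8,-132,72])
set_gripper(56)
env.move_l([*P[:2],130],q,rate=150); print(env.move_l(P,q,rate=80,f_stop=8))
set_gripper(0); s=env.read_state(); print(s["time_s"],s["width"],s["tool_pos"],s["force"])
print(env.move_l(P+u*33,rate=50,f_stop=18)); s=env.read_state(); print((s["tool_pos"]-P)@u,s["force"],s["width"])
set_gripper(50); T=s["tool_pos"]; env.move_l([*T[:2],250],rate=200)
s=env.read_state(); print(s["time_s"],s["tool_pos"]);np.save("s2.npy",s,allow_pickle=True); cv2.imwrite("pics/w2.png",viewer.camera("wrist"))
E
```

```text
False
5.5083 21.6636701092708 [ 539.13   -132.0023   72.1663] [ 1.6983 -0.5307  0.7075]
False
32.7749017956378 [2.5201 7.6855 3.5517] 21.58229712678635
7.9917 [ 543.1305 -164.1491  248.915 ]
```

View pics/w2.png

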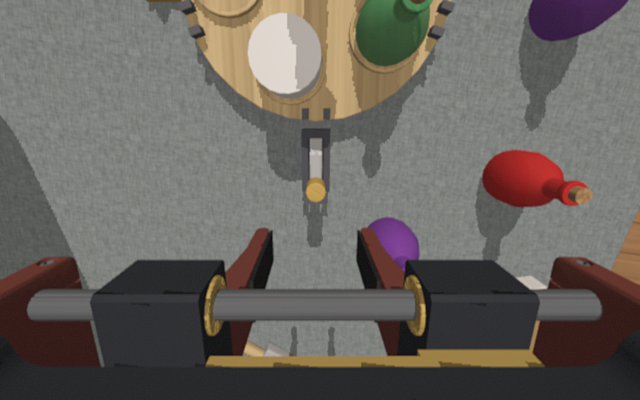

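The bolt is out: its knob is now at (316,190) and the tip is clear of the lugs. I pulled it 32.8 mm. Next I go over the centre knob and refine the yaw from there.

```bash
python3 - <<'E'
from h import *
b=np.radians(8.4); q=down(b+np.pi)
env.move_l([535,-60,290],rate=250)
env.reach([511.9,56.4,290],q); set_gripper(75); s=env.read_state(); print(s["time_s"],s["tool_pos"],s["qpos"][5])
np.save("s3.npy",s,allow_pickle=True); im=viewer.camera("wrist");cv2.imwrite("pics/w3.png",im)
E
```

```text
10.4583 [511.8959  56.4039 290.0366] -1.6307490604160766
```

View pics/w3.png

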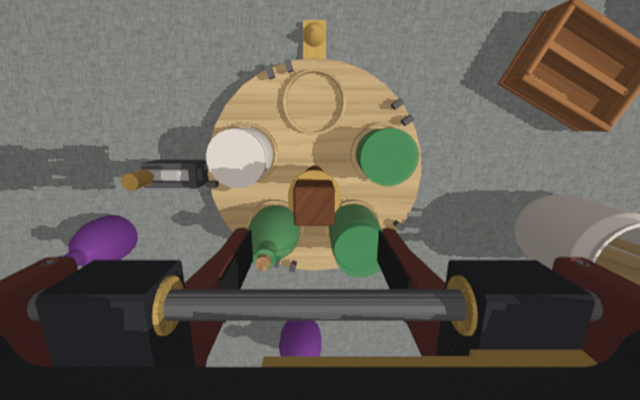

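This view shows the pointer strip at (314,37), the empty pocket at (312,101), the knob top at (314,206), the bolt knob out at (132,181), and the gripper square to it all. I'll compute the axis and yaw from it.

```bash
python3 - <<'E'
from h import *
from scipy.optimize import least_squares
im=cv2.imread("pics/w3.png");p=viewer.camera_params("wrist");s=np.load("s3.npy",allow_pickle=True).item();T=wristT(p,s)
hsv=cv2.cvtColor(im,cv2.COLOR_BGR2HSV)
wood=cv2.inRange(hsv,(8,50,60),(28,255,255)); r=[]
for y in range(85,205,5):
  for x0,x1,f in((180,315,np.min),(315,440,np.max)):
    if y in range(120,190) : continue
    xs=np.flatnonzero(wood[y,x0:x1])
    if len(xs): r.append(onz(p,(x0+f(xs)+(0 if f is np.min else 1)-.5,y),28,T)[:2])
for x in list(range(255,298,5))+list(range(332,380,5)):
    ys=np.flatnonzero(wood[50:110,x]); 
    if len(ys): r.append(onz(p,(x,50+ys[0]-.5),28,T)[:2])
r=np.array(r)
f=least_squares(lambda c:np.hypot(*(r-c).T)-150,[513,54],loss="soft_l1");A=f.x;print("axis",A,f.fun.round(1))
ang=lambda v:np.degrees(np.arctan2(-v[1],-v[0]))
mid=[]
for y in range(22,54,2):
    xs=np.flatnonzero(cv2.inRange(hsv[y:y+1,295:335],(14,110,80),(28,255,255))[0]);mid.append(onz(p,(295+(xs[0]+xs[-1])/2,y),13,T)[:2])
    if y%8==6: print(y,xs[0]+295,xs[-1]+295,ang(mid[-1]-A))
mid=np.array(mid);v=mid[0]-mid[-1];print("strip dir",ang(v),"from axis",ang(mid.mean(0)-A),np.hypot(*(mid.mean(0)-A)))
k=cv2.inRange(hsv,(0,90,20),(14,255,140));k[:180]=0;k[224:]=0;k[:,:285]=0;k[:,345:]=0
k=cv2.morphologyEx(k,cv2.MORPH_OPEN,np.ones((5,5)))
c=max(cv2.findContours(k,0,1)[0],key=cv2.contourArea);w=np.array([onz(p,x[0],192,T)[:2] for x in c],np.float32);print("knob",cv2.boundingRect(c),cv2.minAreaRect(w),onz(p,(314.5,192),28,T))
E
```

```text
axis [512.8987  55.6508] [  1.1   0.6   0.1  -0.4  -0.4  -0.1   0.5  -2.1  -0.1   0.3  -0.3   0.1
  -0.1  -0.8  -1.6  -1.3  -1.1  -0.8  -1.6  -1.3   0.5   0.5  -0.2 -12.5
   0.4  -0.5  -3.3 -12.8  -0.2  -0.4   0.8   1.    0.4   0.1   0.1   0.5
   0.1   0.1  -0.5]
22 303 325 8.22629925772187
30 303 325 8.223625547345211
38 303 325 8.220634921372914
46 303 325 8.217267483954355
strip dir 8.280634293339952 from axis 8.221001190261294 177.1666752135321
knob (294, 180, 40, 44) ((506.9763488769531, 55.14616012573242), (38.06330108642578, 33.798519134521484), 8.334900856018066) [537.2326  60.1435  28.    ]
```

```bash
python3 - <<'E'
from h import *
b=np.radians(8.25); q=down(b+np.pi); A=np.array([512.6,56.0,178])
env.move_l([*A[:2],240],q,rate=150); print(env.move_l(A,q,rate=60,f_stop=8))
set_gripper(0); s=env.read_state(); print(s["time_s"],s["width"],s["tool_pos"],s["force"],s["wrist_torque"],s["qpos"])
for d in(-12,-40):
    j=env.ik(A,down(b+np.pi+np.radians(d))); print(j); env.move_joints(j)
    s=env.read_state(); print(s["time_s"],s["width"],s["tool_pos"],s["force"],s["wrist_torque"],s["qpos"][5])
cv2.imwrite("pics/w4.png",viewer.camera("wrist"))
E
```

```text
False
12.8583 35.94835305677679 [512.6382  55.812  178.0293] [-0.0696 -1.7254  0.1446] [-0.2345 -0.0588  0.0859] [ 0.0855  0.3531  1.9181 -0.0004  0.8703 -1.6291]
[ 0.0857  0.3531  1.9181  0.      0.8703 -1.4196]
13.175 36.08321346845045 [512.4887  55.6155 177.9695] [ 1.6309 -3.9489 -1.3756] [-0.5357 -0.5694  0.0227] -1.419795668765053
[ 0.0857  0.3531  1.9181  0.      0.8703 -0.9309]
13.7167 35.81745375256418 [512.8788  54.9594 177.9761] [-0.4709 -7.4305 -0.523 ] [-1.0732 -0.5393  0.0275] -0.9316265970999835
```

View pics/w4.png

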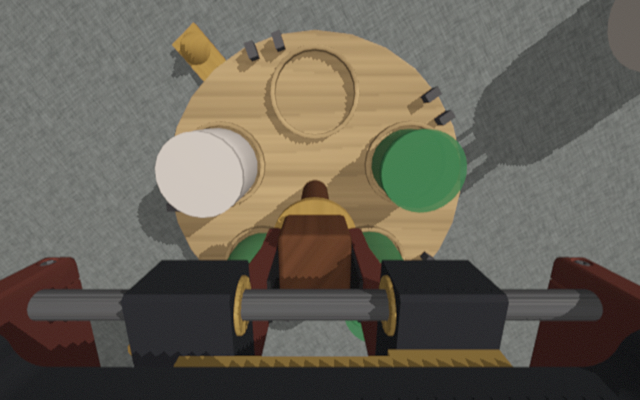

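The turntable follows the grip: the empty pocket is still up-image at (312,93) while the pointer has moved to (200,48). The side load of −7 N in y suggests the axis is about 1 mm lower in y, so I'll shift the centre and continue.

```bash
python3 - <<'E'
from h import *
b=np.radians(8.25); A=np.array([512.8,54.6,178])
for d in(-66,-92,-118,-144):
    env.move_joints(env.ik(A,down(b+np.pi+np.radians(d))))
    s=env.read_state(); print(s["time_s"],s["width"],s["tool_pos"],s["force"],s["wrist_torque"],s["qpos"][5])
env.hold(.3);s=env.read_state();print(s["force"],R.from_quat(s["orientation"]).as_euler("xyz",True))
np.save("s5.npy",s,allow_pickle=True)
cv2.imwrite("pics/w5.png",viewer.camera("wrist")); t=viewer.camera("top");cv2.imwrite("pics/t5.png",t);sc=viewer.camera("scene")
cv2.imwrite("pics/c5.png",np.vstack([cv2.resize(t[140:290,220:400],(720,600))[:300],cv2.resize(sc[150:260,240:420],(720,440))[:300]]))
cv2.imwrite("pics/s5.png",cv2.resize(sc[140:270,230:420],None,fx=4,fy=4,interpolation=cv2.INTER_CUBIC))
E
```

```text
14.275 35.64928326556221 [512.4922  54.3821 177.9788] [-3.6684 -2.8673  2.4095] [-0.6741  0.0684  0.0742] -0.48369228192516095
14.7833 35.87416297756937 [511.8701  54.1723 177.9667] [-5.8077 -4.5231  4.8889] [-0.8908  0.2513  0.0234] -0.028806334847977625
15.2917 35.77211638348329 [511.2071  54.2957 177.9146] [-8.3303 -5.4175  7.1682] [-0.7847  0.7823  0.0641] 0.42495955965096355
15.8 35.86152845768309 [510.7058  54.6623 177.8912] [-9.7909 -2.4881  9.285 ] [-0.3523  1.22    0.0991] 0.8787476498440994
[-10.6942  -0.9111   9.0338] [-179.8302    0.1855   44.4285]
```

View pics/w5.png

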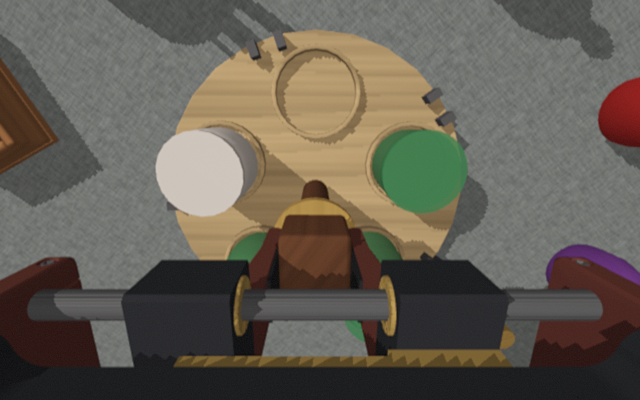

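View pics/s5.png

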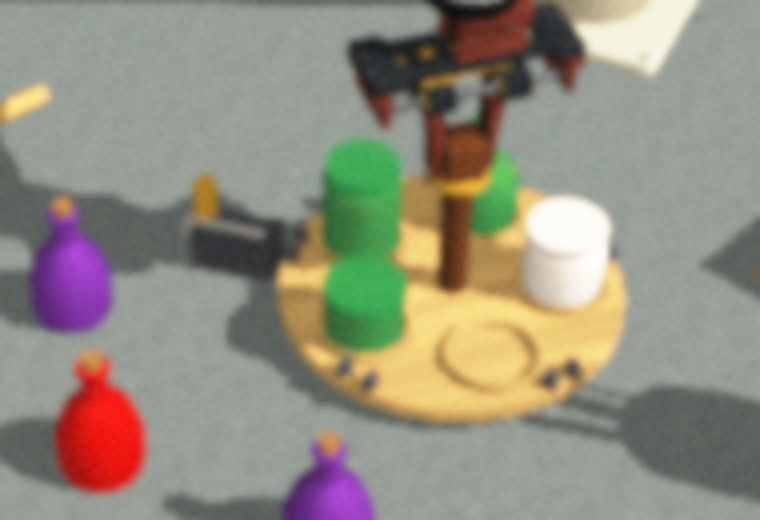

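The scene and wrist views show all the jars upright and the bolt still out. The table has turned about 144°, with the empty pocket now at the rear-left. I'll check the exact angle from the lugs, before (w3) and after (w5).

```bash
cat >lug.py <<'E'
from h import *
from scipy.optimize import least_squares
p=viewer.camera_params("wrist")
def lugs(img,st,box):
    im=cv2.imread(img);s=np.load(st,allow_pickle=True).item();T=wristT(p,s)
    out=[]
    hsv=cv2.cvtColor(im,cv2.COLOR_BGR2HSV)
    for c,a,w in blobs(im,(0,0,0),(180,90,95),box,20): 
        out.append((c.round(1),a,onz(p,c,36,T)[:2]))
    return out,T,hsv
def ang(v,A=(512.6,55.4)): v=np.array(v)-A; return np.degrees(np.arctan2(v[1],v[0])),np.hypot(*v)
E
python3 - <<'E'
from lug import *
for a in(("pics/w3.png","s3.npy",[(255,58,298,82),(388,95,415,127)]),("pics/w5.png","s5.npy",[(240,28,292,62),(420,85,458,128)])):
    for box in a[2]:
        o,T,h=lugs(a[0],a[1],box)
        for x in o: print(a[0],x,ang(x[2]))
s=np.load("s5.npy",allow_pickle=True).item();T=wristT(p,s);h=cv2.cvtColor(cv2.imread("pics/w5.png"),cv2.COLOR_BGR2HSV)
wood=cv2.inRange(h,(8,50,50),(28,255,255)); r=[]
for x in list(range(300,410,5)):
    ys=np.flatnonzero(wood[10:110,x]); r.append(onz(p,(x,10+ys[0]-.5),28,T)[:2])
for y in list(range(75,125,5)):
    xs=np.flatnonzero(wood[y,165:250]); r.append(onz(p,(165+xs[0]-.5,y),28,T)[:2])
for y in range(180,245,5):
    xs=np.flatnonzero(wood[y,400:480]); 
    if len(xs): r.append(onz(p,(400+xs[-1]+.5,y),28,T)[:2])
r=np.array(r);f=least_squares(lambda c:np.hypot(*(r-c).T)-150,[513,54],loss="soft_l1");print("axis w5",f.x,f.fun.round(1))
E
```

```text
pics/w3.png (array([259.9,  68.2]), np.int32(45), array([387.2236, -30.9134])) (np.float64(-145.45512903336882), np.float64(152.21447132888483))
pics/w3.png (array([394.2, 104. ]), np.int32(30), array([404.5557, 144.5011])) (np.float64(140.4885609378366), np.float64(140.04486322843223))
pics/w3.png (array([404.6, 119.7]), np.int32(36), array([421.7729, 162.1184])) (np.float64(130.40081434851194), np.float64(140.13694984383878))
pics/w5.png (array([249.5,  42. ]), np.int32(425), array([569.465 , 192.8148])) (np.float64(67.51923788409147), np.float64(148.71606306265429))
pics/w5.png (array([279.2,  35.9]), np.int32(252), array([591.2498, 177.4301])) (np.float64(57.197765080978), np.float64(145.17969915946506))
pics/w5.png (array([432.1,  95.4]), np.int32(187), array([653.0539,  43.9944])) (np.float64(-4.64252964638636), np.float64(140.91624506236565))
pics/w5.png (array([446.3, 118.6]), np.int32(208), array([649.245 ,  18.6557])) (np.float64(-15.05101427599813), np.float64(141.49912838091214))
axis w5 [510.382   55.5885] [-0.2  0.3  0.1  0.9  0.2  0.4 -0.1 -0.4  0.3  0.2  0.3  0.6  0.2 -0.1
 -0.1 -0.1  0.2  0.6  0.4 -0.2  0.  -0.2 -0.8 -1.2 -0.7 -0.6 -0.2 -1.1
 -1.1 -1.6 -2.  -1.3 -0.5 -0.6 -0.6 -1.4 -0.9 -1.3 -0.5 -0.4 -1.2 -0.6]
```

Two checks disagree by about 1°: the lugs, which shadow contaminates, and the tool angle. I'll relieve the side load, then compare rectified views about the axis with the expected pocket and lug positions drawn in.

```bash
python3 - <<'E'
from lug import *
b=np.radians(8.25)
env.move_l([510.9,54.8,177.6],down(b+np.radians(36)),rate=20); env.hold(.4)
s=env.read_state();print(s["time_s"],s["tool_pos"],s["force"],s["wrist_torque"],R.from_quat(s["orientation"]).as_euler("xyz",True),s["width"])
np.save("s6.npy",s,allow_pickle=True);im6=viewer.camera("wrist");cv2.imwrite("pics/w6.png",im6)
cv2.imwrite("pics/t6.png",viewer.camera("top"))
def rect(img,st,A,yaw,z):  # up = direction toward pocket at angle yaw, 2 px/mm
    T=wristT(p,np.load(st,allow_pickle=True).item()); Ti=np.linalg.inv(T)
    n=np.array([np.cos(yaw),np.sin(yaw)]); e=np.array([n[1],-n[0]])
    X,Y=np.meshgrid(np.arange(-170,170,.9),np.arange(170,40,-.5*1.8))
    W=np.stack([A[0]+X*e[0]+Y*n[0],A[1]+X*e[1]+Y*n[1],np.full_like(X,z)],-1)
    C=W@Ti[:3,:3].T+Ti[:3,3]; u=p["cx"]+p["fx"]*C[...,0]/-C[...,2]; v=p["cy"]-p["fy"]*C[...,1]/-C[...,2]
    o=cv2.remap(cv2.imread(img),u.astype(np.float32),v.astype(np.float32),1)
    f=lambda x,y:(int((x+170)/.9),int((170-y)/.9))
    cv2.circle(o,f(0,95),int(37/.9),(255,0,0),1)
    for a in(54,126): cv2.line(o,f(140*np.cos(np.radians(a-(36 if a==54 else -18)*0)),140*np.sin(np.radians(a))),f(168*np.cos(np.radians(a)),168*np.sin(np.radians(a))),(0,0,255),1)
    return cv2.resize(o,None,fx=2,fy=2)
a=rect("pics/w3.png","s3.npy",(512.9,55.65),b+np.pi,37); c=rect("pics/w6.png","s6.npy",(510.38,55.59),b+np.radians(36),37)
cv2.imwrite("pics/r6.png",np.vstack([a,c])); print(a.shape)
E
```

```text
16.9 [510.6961  54.7095 177.8905] [-2.9643 -3.4975  6.0793] [-0.4151  0.7344  0.0054] [-179.9825    0.0342   44.4119] 35.450210576588404
(290, 756, 3)
```

View pics/r6.png

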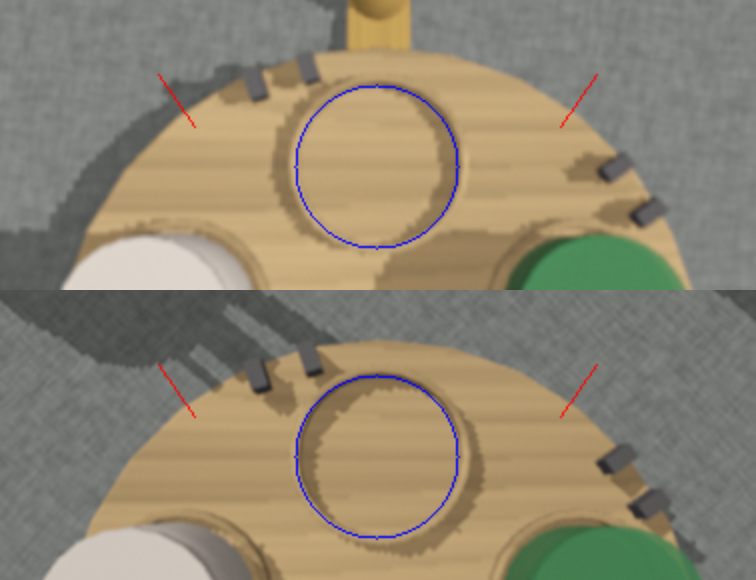

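In the rectified views the pocket rim sits on the drawn circle. The lug pairs are at 17.3° and 53.7°, against 18° and 54° expected, so the turn is within about 0.3°. One last look at the demijohn itself.

```bash
python3 - <<'E'
from lug import *
t=cv2.imread("pics/t6.png");tp=viewer.camera_params("top")
for c,a,w in blobs(t,(40,70,30),(90,255,255),(245,165,375,290),15): print(c,a,w,onz(tp,c,75)[:2])
b=np.radians(8.25);print("front",np.array([511.5,55.8])-95*np.array([np.cos(b),np.sin(b)]))
cv2.imwrite("pics/t6c.png",cv2.resize(t[165:290,235:385],None,fx=4.5,fy=4.5,interpolation=cv2.INTER_CUBIC))
E
```

```text
[314.1233 184.5479] 73 [19 12] [613.9271  -4.3309]
[325.1717 218.741 ] 332 [20 21] [497.4175 -39.2486]
front [417.4831  42.1682]
```

View pics/t6c.png

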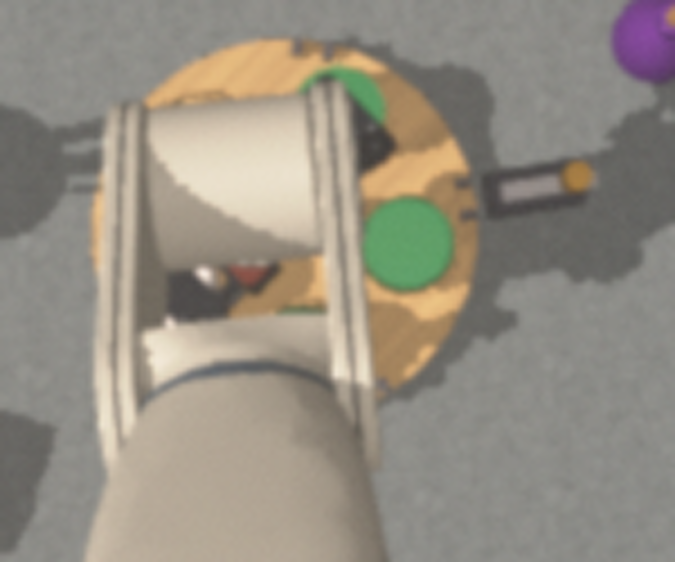

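The arm hides the demijohn from above. Its upright, necked shadow shows at (510,320), the other jars are in their pockets, and the bolt is out. The next pair of lugs straddles the bolt's line, which confirms the 144° indexing. Handing in.

```bash
python3 - <<'E'
from h import *
s=env.read_state();print(s["time_s"],s["force"],s["width"],s["dq"]);workorder.sign_off()
E
```

```text
17.0 [-3.2018 -3.8804  6.3248] 35.86260354160079 [ 0.0014  0.0001  0.0003 -0.0012  0.001   0.0017]
the job is handed in; nothing more can be done
```

I drew the bolt out and turned the turntable −144° by its knob in one grip. By angle, the demijohn now stands at the front behind the pointer. I signed off at 17.0 s, still gripping the knob with the arm at rest and the bolt left out.

**Bolt:** I pulled it 32.8 mm, against the 26 mm that counts as fully out. Later pictures show it still out and clear of the lugs.

**Final angle:** The pocket rim matches its expected place. The lugs read 17.3° and 53.7°, where 18° and 54° were expected, and the lugs at the bolt line up with it. I put the remaining error at about 0.3°.

**Checks that failed or disagreed:**
- **Demijohn not seen directly:** The gripper and arm hid it in the last pictures. Its place comes from the turntable angle. That it is upright comes from its necked shadow; the crock and both lidded jars showed upright.
- **Early lug reading:** A first measurement suggested about 1.3° of overturn. I put that down to shadows, and the corrected overhead view did not bear it out.
- **Off-centre grip:** My estimate of the turntable's axis was 1–2 mm off, so the side load on the knob reached about 10 N during the turn. I re-centred the arm, and about 5 N sideways and 6 N vertical remained at sign-off.

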